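# Clamp the brass box with the ratchet lever

## Task

Stand the round brass box upright in the open bench clamp, between the sprung jaw and the V-block, and let go of it. Then swing the red-handled lever back and forth between its two rubber stops, without ramming them, to ratchet the jaw in notch by notch until the box is held firmly in the V: the first swing that clearly takes more effort than the idle ones (about 2 to 6 N more at the handle) is the last, as more would crush the box. Move the jaw only with the lever, leave the other things where they are, and finish with the lever swung back to its rear stop (lever pointing square off the clamp's long side) and let go.

Things in the scene. Friction and masses are not known exactly. Their poses are not given: they have to be found in the camera images.
- box_center (a point): centre of the loose round brass parts box (closed cylinder, diameter 45 mm, height 23 mm, about 60 g); z of the point is 11.5 mm above its underside
- clamp: fixed bench clamp, green bed 112 x 265 mm, bed top 10 mm above the worktop. Origin on the worktop under the vertical axis of brass ratchet wheel and lever; the jaw closes along the clamp's +y. Bed from -65 to +200 mm in y, -72 to +40 mm in x. Everything on it lies below 55 mm except the red handle
- load_spot (a point): where to stand the box: point on the bed top, 6 mm short of the V-block, on the jaw's line. A box stood here has at least 6 mm of air to the jaw; its clamp +x and -x sides are open for the fingers. The V-block (26 mm high) is screwed down at a different place along the bed each time
- anvil: the fixed aluminium V-block at the +y end; origin on the bed top at the axis of a box seated in the V; same yaw as the clamp
- jaw_pad: aluminium pad of the jaw, 40 mm wide, 8 mm thick, 11 to 38 mm above the worktop, carried on springs before the grey jaw carriage; moves along the clamp's +y. At the start its origin is the clamp's origin; the pressing face lies 80 mm along +y from the pad's origin. Once it meets the box, each notch squeezes its springs more
- handle (a point): centre of the grip of the red lever handle, an upright round post of 14 mm diameter, 85 mm from the wheel axis; post from 46 to 94 mm above the worktop, point at 72 mm
- lever (a joint): lever angle about the clamp's vertical axis, counter-clockwise from above positive. 0 = rear stop, lever along the clamp's -x; forward stop at roughly 0.5. Forward swings drive the wheel; on the way back the pawl slips over the teeth. One swing from stop to stop is one notch; short swings gain nothing. Idle swings take 0 to 3 N at the handle, a stop is felt as a hard rise above 12 N
- end_stops: the two fixed black rubber-capped pins, 54 mm high, beside the lever arm that end its swing; origin = clamp origin. They must not be rammed: keep the push at the handle below 25 N there
- oil_bottle_center (a point): small amber oil bottle with black cap, diameter 44 mm, height 72 mm, loose bystander; point at half height
- loupe_center (a point): black eye loupe, diameter 30 mm, height 31 mm, loose bystander; point at half height
- parts_cup_center (a point): shallow mint parts cup, diameter 60 mm, height 16 mm, loose bystander; point at half height
There are look-alikes about, which are no part of the job. Leave any blue or pink look-alike of the part that bears box_center alone.

How it is judged:
On the way, in this order (a step that is already met when the one before it is completed fails the run):
1. the brass box stands released on the bed between jaw and V-block (horizontal distance between box_center and load_spot below 0.016 m and z of box_center in the frame of load_spot below 0.016 m and angle between box_center's own z axis and vertical below 0.1 rad and contact force between the fingers and anything else below 0.3 N), for 0.2 s.
2. the lever is swung fully forward (value of joint lever above 0.45 rad).
3. the jaw holds the box firmly (contact force between jaw_pad and brass_box above 6 N), for 0.2 s.
At the end, for the whole second after the job is handed in: the box stands upright on the bed, seated in the V within 4 mm, pressed by the pad with 6 to 42 N; the lever is back within 0.09 rad of its rear stop position and let go (contact force between jaw_pad and brass_box between 6 and 42 N and horizontal distance between box_center and anvil below 0.004 m and z of box_center in the frame of load_spot below 0.016 m and angle between box_center's own z axis and vertical below 0.1 rad and value of joint lever below 0.09 rad); the robot touches nothing.
It fails at once if the box is crushed: the pad presses it with more than 48 N (contact force between jaw_pad and brass_box above 48 N).
It fails at once if the lever is rammed into its rubber stops (more than 40 N there, some 27 N at the handle) (contact force between end_stops and anything else above 40 N).
It fails at once if the jaw pad is pushed by the robot (contact force between any of the fingers, the arm and jaw_pad above 5 N).
It fails at once if a bystander is shifted by more than 30 mm (distance of any of oil_bottle_center, loupe_center, parts_cup_center from where it was at the start of the episode above 0.03 m).
It also fails if it takes over 72 s, if anything falls off the work surface, if the arm or the gripper's body presses on something with over 40 N, if the wrist force passes 120 N, or if a joint passes its speed limit or range.

## Robot

A 6-joint arm with a two-finger parallel gripper is mounted at the origin on a cart in front of the work surface, level with it; the furniture and walls round the work are solid. World frame = base frame: x ahead of the robot, y to its left, z up, the work surface at z = 0. Lengths are in m, angles in rad, forces in N, time in s.
With the tool pointing down it reaches from about 0.35 to 0.775 m from the base axis. Payload 5.5 kg.
Tool frame: the origin (TCP) lies at the very end of the fingers, on their centre line; the grasp point (between the pads) lies env.hold_point_z behind it (env.hold_point_z is the distance from the TCP to the grasp point, in m); z points along the fingers, y is the line along which they close (so a half turn about z gives the same grasp; the last joint's range is limited). The gripper opens to 85 mm and grips with 20 to 120 N. Pads are 22 mm wide; open, the fingers measure 114 mm over their backs; the gripper's body (76 mm by 85 mm) begins 54 mm behind the grasp point. The pads swing forward as they close: fully open they stand 13 mm farther back than shut.
Start: joints at [-1.301, 0.313, 0.046, 1.304, 0, 1.431], TCP at [0.229, -0.527, 0.231] pointing down, gripper open.
Joint ranges: [-2.76, 2.76], [-0.86, 1.69], [-1.03, 1.26], [-2.2, 2.34], [-1.47, 1.5], [-3.14, 3.14]. Speed limits (rad/s): [2.57, 2.57, 3.14, 3.14, 3.14, 3.14].

## Interface

Orientations are given as a unit quaternion [w, x, y, z].
In Python, from workcell import env gives the robot as it stands.
- The arm moves only by the tool carry_out, never from a script. Its argument "steps" is a list of rows, each a list of 3 entries, a list of its own where there are three numbers: the turn, a rotation vector about the tool's x, y, z in degrees, then the shift along the tool's x, y, z in cm, then the closure in counts, from 0 (fully open) to 255 (shut). A call has exactly 8 rows; each row is the pose to reach, as a shift and turn from the pose commanded when the call began, along the tool's axes at that moment; what a row does not reach only later rows make up. A row lasts 1/8 s, in which the tool goes at most 62.5 mm and 10.7 degrees, less where a joint would pass 70% of its speed; a pose out of reach is approached as far as the arm can. A call with a gripper value outside its range is refused whole. The fingers move at their own pace and stop on an object; "force" is the grip in N (left out, the last holds). Time passes only in rows, so rows that repeat a pose let the fingers close, or fill a call up. It gives the time, the measured TCP pose, the force, the opening and the grip force at its end, in the units of the state.
- env.get_state(): the state, without advancing time (a new reading comes with each control period).
- env.read_camera(name): name is "scene" or "side" or "wrist"; returns (picture, depth): 480x640x3 uint8, red, green, blue; 480x640 float32, m along the optical axis (not along the pixel's ray), 0 where there is no reading.
- env.get_calibration(name): a dict with "fx", "fy", "cx", "cy" (pixels), "origin" and "orientation" of the camera in the world. Camera axes: x right, y up, looking along -z (the intrinsics and any distortion apply to the point x, -y, -z); pixel columns grow to the right and rows downward; lengths in m; the calibration is good to about 2 mm. A picture is of the moment at which its call begins: read the wrist's pose just before it. get_calibration takes no time and is no camera call; for the wrist camera it gives the pose at the moment of the call.
- env.hand_in(): hands the job in; it is judged then, once.
The state is a dict: "clock": time; "joint_pos": joint angles; "qvel": joint speeds; "tau": joint torques, N m; "tcp_pos": TCP position; "orientation": TCP orientation; "wrist_force": force on the tool from outside, world axes, zero at the start; "ft_torque": the same for the moment, N m; "finger_gap": finger opening in m; "grip_force": force on a finger pad.
Only numpy, scipy, OpenCV 4.12 (cv2) and the standard library are available. Lean on these libraries where they do the work, as an engineer would, in place of code of your own. Each camera call takes 0.05 s, during which the arm holds its last target. There are 200 camera calls.

## Working session

There is one attempt and no reset: what is moved stays moved. The work goes in short steps, Python scripts to look and compute and a tool call to move; the robot and the scene stay as the last step left them, time stands still between calls to the robot, and variables do not carry over. Pictures are saved under pics/ and viewed, at most 11 in all, crops included, and the job is handed in when it is done.

Besides the shell and the picture viewer there is one more tool, called after "Request:" in YAML: its name, and indented under it one key for each argument. carry_out: Moves the arm, as the interface text tells. Its arguments: {"type":"object","properties":{"steps":{"type":"array","items":{"type":"array"}},"force":{"type":"number"}},"required":["steps"]}

```bash
mkdir -p pics; ls
cat > h.py <<'E'
import numpy as np,cv2
from scipy.spatial.transform import Rotation as R
from workcell import env
def rot(q): return R.from_quat([q[1],q[2],q[3],q[0]])
def shot(n,f):
    c=env.get_calibration(n); p,d=env.read_camera(n)
    cv2.imwrite(f'pics/{f}.png',p[:,:,::-1]); np.savez(f'{f}.npz',p=p,d=d,c=np.array(c,dtype=object)); return p,d,c
def load(f):
    z=np.load(f'{f}.npz',allow_pickle=True); return z['p'],z['d'],z['c'].item()
def pt(c,u,v,z):
    r=np.array([(u-c['cx'])/c['fx'],-(v-c['cy'])/c['fy'],-1.]); 
    return rot(c['orientation']).apply(r*z)+c['origin']
def ray(c,u,v,h):
    o=np.array(c['origin']); r=pt(c,u,v,1.)-o
    return o+r*(h-o[2])/r[2]
def proj(c,P):
    q=rot(c['orientation']).inv().apply(np.array(P)-c['origin']); return c['cx']+c['fx']*q[...,0]/-q[...,2], c['cy']-c['fy']*q[...,1]/-q[...,2]
E
python3 - <<'E'
from h import *
s=env.get_state(); print(s, env.hold_point_z)
for n in('scene','side'):
    p,d,c=shot(n,n); print(c)
E
```

```text
pics
{'clock': 0.0, 'joint_pos': array([-1.30058857e+00,  3.13977470e-01,  4.49502120e-02,  1.30360988e+00,
        4.61649683e-05,  1.43117165e+00]), 'qvel': array([ 0.00145529, -0.0006179 , -0.00013822, -0.00010339, -0.0001117 ,
        0.00142922]), 'tau': array([ 4.14237311e-04, -4.80628109e+01,  2.98531687e+01,  1.92878558e-02,
       -1.50087935e-04, -9.81591938e-06]), 'tcp_pos': array([ 0.2289608 , -0.52687346,  0.23041017]), 'orientation': array([-9.19949786e-04,  9.79077627e-01,  2.03485020e-01, -3.70186754e-05]), 'wrist_force': array([0.10198283, 0.09397694, 0.29668108]), 'ft_torque': array([0.02415655, 0.00192455, 0.01487946]), 'grip_force': 0.0, 'finger_gap': 0.08542601357295614} 0.0187
{'fx': 463.1699961060405, 'fy': 463.1699961060405, 'cx': 316.58145234380885, 'cy': 245.94180695338676, 'origin': array([0.10958231, 0.69556665, 0.68619071]), 'orientation': array([-0.26030798, -0.12282472,  0.44217724,  0.84948992])}
{'fx': 588.5803807397991, 'fy': 588.5803807397991, 'cx': 309.75884370445067, 'cy': 229.51630323178733, 'origin': array([-0.15677973,  0.63990705,  0.54718335]), 'orientation': array([-0.33540552, -0.22224651,  0.48157604,  0.77858471])}
```

View pics/scene.png

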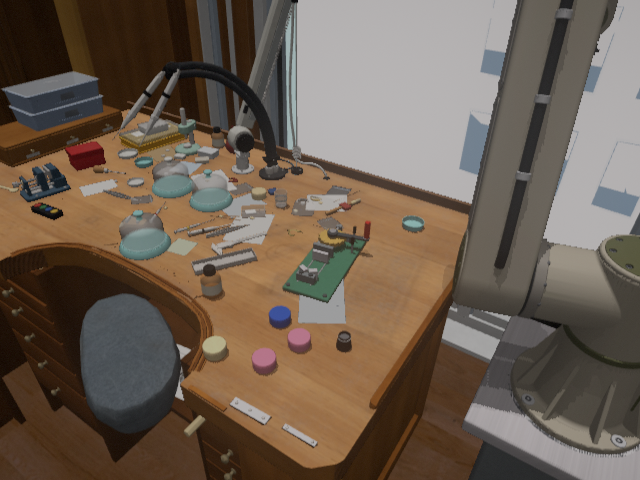

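View pics/side.png

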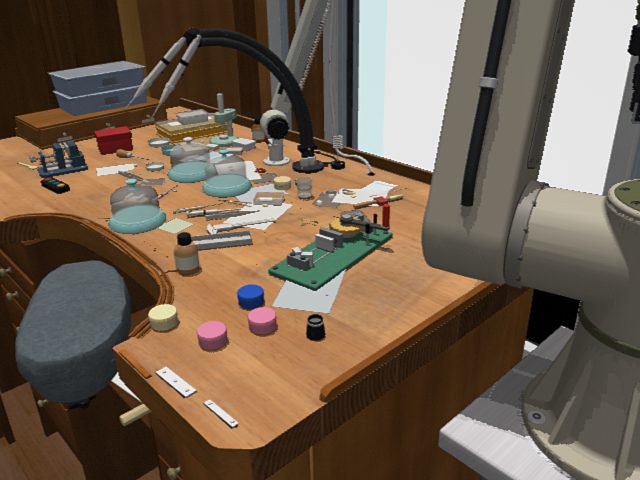

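The scene view shows the pale brass box at about (215,348), blue and pink look-alikes at (280,316), (299,340) and (264,361), the green clamp around (327,265), the red handle at (367,230), the bottle at (210,282), the loupe at (344,341) and the cup at (413,224). The side view shows the box at (162,318), the handle at (386,216) and the bed corner at (312,284). Next I'll measure positions and make enlarged crops.

Run:
```python
from h import *
P,D,C={}, {}, {}
for n in('scene','side'): P[n],D[n],C[n]=load(n)
L={'scene':dict(box=(215,343),handle=(367,222),bot=(209,268),loupe=(344,334),cup=(413,222),yel2=(259,191)),
'side':dict(box=(162,312),handle=(386,206),bot=(183,240),loupe=(316,318),yel2=(283,182))}
for n in L:
  for k,(u,v) in L[n].items(): print(n,k,pt(C[n],u,v,D[n][v,u]).round(3))
  # bed top: green pixels
  hsv=cv2.cvtColor(P[n],cv2.COLOR_RGB2HSV)
  m=cv2.inRange(hsv,(60,90,30),(85,255,200))
  vs,us=np.nonzero(m); X=np.array([pt(C[n],u,v,D[n][v,u]) for u,v in zip(us,vs)])
  k=(abs(X[:,2]-.01)<.006)&(X[:,0]<.8)
  r=cv2.minAreaRect(X[k][:,:2].astype(np.float32)*1000); print(n,k.sum(),r,cv2.boxPoints(r).tolist(), np.median(X[k][:,2]))
  # brass box mask top
a=cv2.resize(P['scene'][210:310,270:390],None,fx=5,fy=5,interpolation=cv2.INTER_CUBIC)
b=cv2.resize(P['side'][190:300,260:400],None,fx=5,fy=5,interpolation=cv2.INTER_CUBIC)
cv2.imwrite('pics/a.png',a[:,:,::-1]);cv2.imwrite('pics/b.png',b[:,:,::-1])
```

```text
scene box [0.595 0.285 0.023]
scene handle [ 0.513 -0.156  0.097]
scene bot [0.716 0.168 0.074]
scene loupe [0.404 0.127 0.025]
scene cup [ 0.472 -0.363  0.004]
scene yel2 [ 0.904 -0.225  0.025]
scene 0 ((0.0, 0.0), (0.0, 0.0), 0.0) [[0.0, 0.0], [0.0, 0.0], [0.0, 0.0], [0.0, 0.0]] nan
side box [0.592 0.289 0.022]
side handle [ 0.51  -0.156  0.093]
side bot [0.711 0.172 0.066]
side loupe [0.407 0.126 0.023]
side yel2 [ 0.895 -0.22   0.019]
side 2416 ((564.6328125, -69.24835205078125), (111.08319854736328, 265.4494934082031), 9.477293014526367) [[487.99530029296875, 52.519527435302734], [531.7033081054688, -209.30682373046875], [641.2703247070312, -191.0162353515625], [597.5623168945312, 70.81011962890625]] 0.00880373766000464
  return _methods._mean(a, axis=axis, dtype=dtype,
  ret = ret.dtype.type(ret / rcount)
```

View pics/a.png

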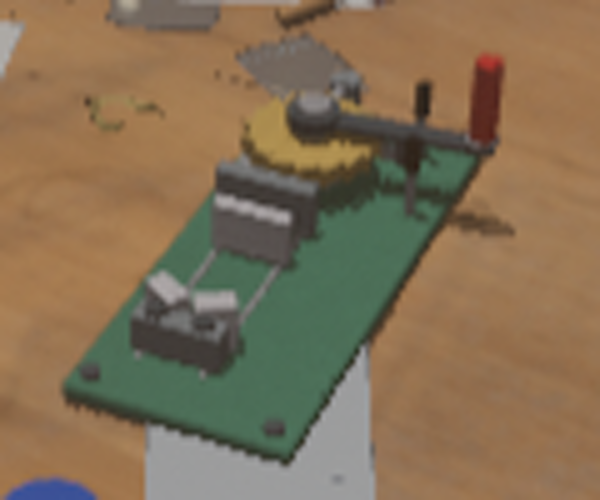

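The scene crop shows the V-block at about crop (188,325), the pad and carriage at (255,215), the wheel at (310,130) and the lever running to the red handle at (487,100). The lever appears to be near its rear stop. Next I'll fit the bed, box and handle, and check the wrist camera's offset.

```bash
cat >> h.py <<'E'
def rel(target,yaw,base=None):
    """shift cm & turn deg in tool axes from pose base (pos,quat) to target pos, tool down with tool-x at world yaw (deg)"""
    s=env.get_state(); p,q=base or (s['tcp_pos'],s['orientation'])
    r=rot(q); T=R.from_euler('z',yaw,degrees=True)*R.from_euler('x',180,degrees=True)
    return (r.inv()*T).as_rotvec(degrees=True).round(2), (r.inv().apply(np.array(target)-p)*100).round(2)
def cloud(f):
    p,d,c=load(f); v,u=np.mgrid[:480,:640]
    r=np.stack([(u-c['cx'])/c['fx'],-(v-c['cy'])/c['fy'],-np.ones_like(d)],-1)*d[...,None]
    return p,(rot(c['orientation']).apply(r.reshape(-1,3))+c['origin']).reshape(480,640,3),d
E
python3 - <<'E'
from h import *
for f in('scene','side'):
  p,X,d=cloud(f); hsv=cv2.cvtColor(p,cv2.COLOR_RGB2HSV)
  near=(d>0)&(X[...,0]<.8)&(X[...,0]>.35)
  for k,lo,hi in(('brass',(18,40,120),(32,140,255)),('pink',(150,60,80),(179,255,255)),('blue',(110,120,60),(130,255,255)),('red',(0,170,60),(6,255,255))):
    m=(cv2.inRange(hsv,lo,hi)>0)&near&(X[...,2]>(.016 if k!='red' else .05))
    n,lab,st,_=cv2.connectedComponentsWithStats(m.astype(np.uint8))
    for i in range(1,n):
      if st[i,4]>50:
        Y=X[lab==i]; print(f,k,st[i,:5],np.percentile(Y,[1,50,99],axis=0).round(3).tolist(), cv2.minEnclosingCircle((Y[Y[:,2]>np.percentile(Y[:,2],60)-.002][:,:2]*1000).astype(np.float32)))
w=env.get_calibration('wrist'); s=env.get_state(); r=rot(s['orientation'])
print(r.inv().apply(w['origin']-s['tcp_pos']), (r.inv()*rot(w['orientation'])).as_matrix().round(2),w['fx'])
print(rel((.53,-.08,.32),9.5), rel((.53,-.08,.32),-80.5))
E
```

```text
scene brass [319 229  25  15 151] [[0.562, -0.15, 0.035], [0.598, -0.119, 0.038], [0.626, -0.101, 0.041]] ((596.22705078125, -133.1721954345703), 35.07683563232422)
scene brass [202 336  24  19 352] [[0.574, 0.268, 0.019], [0.593, 0.29, 0.024], [0.614, 0.31, 0.027]] ((593.6270751953125, 288.6245422363281), 22.6314697265625)
scene pink [288 328  22  20 348] [[0.453, 0.161, 0.017], [0.472, 0.184, 0.024], [0.495, 0.203, 0.027]] ((474.19451904296875, 181.2959442138672), 22.252450942993164)
scene pink [252 348  24  21 406] [[0.476, 0.24, 0.016], [0.495, 0.262, 0.024], [0.518, 0.281, 0.027]] ((496.9931640625, 259.6488037109375), 22.666109085083008)
scene blue [269 306  21  15 244] [[0.523, 0.132, 0.021], [0.543, 0.153, 0.025], [0.562, 0.172, 0.028]] ((543.3878173828125, 151.12435913085938), 21.370569229125977)
side brass [148 304  29  19 397] [[0.573, 0.268, 0.017], [0.592, 0.29, 0.021], [0.616, 0.31, 0.024]] ((595.5253295898438, 288.3114318847656), 23.629894256591797)
side pink [248 307  28  20 426] [[0.453, 0.16, 0.017], [0.471, 0.183, 0.022], [0.496, 0.202, 0.024]] ((474.98101806640625, 179.56536865234375), 23.79202651977539)
side pink [197 321  30  21 466] [[0.476, 0.239, 0.016], [0.494, 0.261, 0.022], [0.519, 0.281, 0.024]] ((498.2253723144531, 260.4029235839844), 23.50707244873047)
side blue [238 285  25  16 337] [[0.522, 0.13, 0.016], [0.541, 0.152, 0.022], [0.564, 0.172, 0.024]] ((544.0474243164062, 150.9012451171875), 23.361602783203125)
side red [383 204   7  22 131] [[0.507, -0.166, 0.052], [0.511, -0.157, 0.075], [0.518, -0.153, 0.094]] ((512.4581298828125, -161.6116943359375), 10.241064071655273)
[ 0.0839788  -0.00037878 -0.14268488] [[-0.    0.95  0.32]
 [ 1.    0.   -0.  ]
 [-0.    0.32 -0.95]] 354.2385714336797
(array([-0.1 , -0.  , 13.98]), array([ 45.42, -29.01,  -8.89])) (array([-8.0000e-02,  8.0000e-02,  1.0398e+02]), array([ 45.42, -29.01,  -8.89]))
```

```bash
python3 -c "
from h import *
print(rel((.557,-.022,.26),99.5))"
```

```text
(array([-7.000e-02, -7.000e-02, -7.602e+01]), array([ 50.21, -33.25,  -2.89]))
```

Request:
carry_out:
  steps:
    - [[0,0,-9.5],[6.3,-4.2,-0.4],0]
    - [[0,0,-19],[12.6,-8.3,-0.8],0]
    - [[0,0,-28.5],[18.8,-12.5,-1.2],0]
    - [[0,0,-38],[25.1,-16.6,-1.6],0]
    - [[0,0,-47.5],[31.4,-20.8,-2],0]
    - [[0,0,-57],[37.6,-25,-2.4],0]
    - [[0,0,-66.5],[43.9,-29.1,-2.8],0]
    - [[0,0,-76],[50.2,-33.2,-2.9],0]

```text
clock: 1.1
tcp_pos: [0.5018, -0.1067, 0.2567]
orientation: [0.0, 0.644, 0.765, -0.0]
wrist_force: [1.0, -0.6, 0.2]
finger_gap: 0.0855
grip_force: 0.0
```

```bash
python3 -c "
from h import *
print(rel((.557,-.022,.26),99.5))
shot('wrist','w1')"
```

```text
(array([-0.  ,  0.02,  0.29]), array([ 7.41,  6.88, -0.34]))
```

View pics/w1.png

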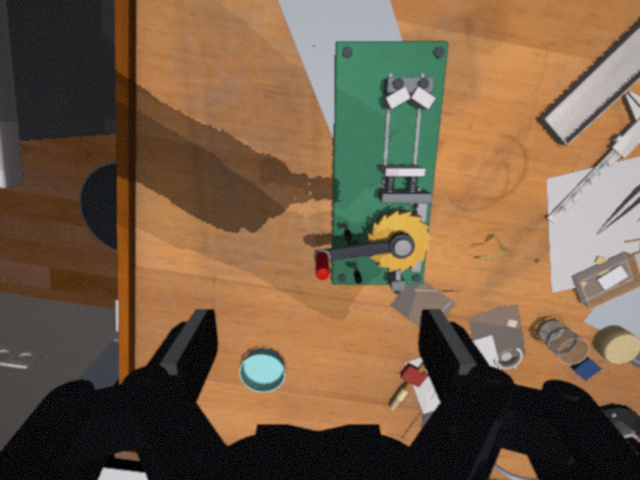

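The wrist view shows the whole clamp: bed corners at (336,41), (447,42), (422,284) and (332,283), V-block at (410,93), pad at (405,172), hub at (402,245) and handle top at (322,262). Next I'll fit these from the depth image.

Run:
```python
from h import *
p,X,d=cloud('w1'); hsv=cv2.cvtColor(p,cv2.COLOR_RGB2HSV)
m=(cv2.inRange(hsv,(60,80,20),(88,255,220))>0)&(d>0)&(abs(X[...,2]-.01)<.008)
Y=X[m]; r=cv2.minAreaRect((Y[:,:2]*1000).astype(np.float32)); print(np.median(Y[:,2]),r); b=cv2.boxPoints(r); print(b)
b=b[np.argsort(b[:,1])]; lo=b[:2][np.argsort(b[:2,0])]; hi=b[2:][np.argsort(b[2:,0])]
yv=(hi-lo).mean(0); yv/=np.linalg.norm(yv); xv=np.array([yv[1],-yv[0]]); cen=np.mean(b,0)
O=cen+16*xv-67.5*yv; yaw=np.degrees(np.arctan2(xv[1],xv[0])); print('origin',O,'yaw',yaw)
Q=(X[...,:2]*1000-O); cx=Q@xv; cy=Q@yv; z=X[...,2]*1000
np.savez('clamp.npz',O=O,yaw=yaw)
on=(d>0)&(abs(cx)<25)&(cy>50)&(cy<200)&(z>20)
for lo_ in range(50,200,4):
  k=on&(cy>=lo_)&(cy<lo_+4)
  if k.sum()>5: print(lo_,k.sum(),'x',cx[k].min().round(),cx[k].max().round(),'z',np.percentile(z[k],[10,90]).round())
k=(d>0)&(cv2.inRange(hsv,(0,150,60),(6,255,255))>0)&(z>40)&(cx<-50)&(cx>-110)
print('red',cx[k].min(),cx[k].max(),cy[k].min(),cy[k].max(),z[k].max()); k&=z>88; print('top',cx[k].mean(),cy[k].mean(),k.sum())
k=(d>0)&(z>40)&(abs(cx)<14)&(abs(cy)<14); print('hub',cx[k].mean(),cy[k].mean(),z[k].mean())
im=cv2.resize(p[30:310,290:470],None,fx=2.1,fy=2.1,interpolation=cv2.INTER_CUBIC);
```

```text
0.01014292306143244 ((679.4036865234375, -142.9549102783203), (507.9546813964844, 431.14453125), 4.899532794952393)
[[ 407.94263    50.13775 ]
 [ 444.7661   -379.43137 ]
 [ 950.86475  -336.04758 ]
 [ 914.04126    93.521545]]
origin [ 701.1103  -208.84174] yaw 4.8995256Traceback (most recent call last):
  File "<stdin>", line 15, in <module>
    return umr_minimum(a, axis, None, out, keepdims, initial, where)
ValueError: zero-size array to reduction operation minimum which has no identity
```

Stray greenish pixels got in, so I'll restrict the fit to the largest component.

```bash
cat > fit.py <<'E'
from h import *
import sys
p,X,d=cloud(sys.argv[1]); hsv=cv2.cvtColor(p,cv2.COLOR_RGB2HSV)
m=(cv2.inRange(hsv,(60,80,20),(88,255,220))>0)&(d>0)&(abs(X[...,2]-.01)<.008)
n,lab,st,_=cv2.connectedComponentsWithStats(m.astype(np.uint8)); m=lab==1+st[1:,4].argmax()
Y=X[m]; r=cv2.minAreaRect((Y[:,:2]*1000).astype(np.float32)); print(np.median(Y[:,2]),r)
b=cv2.boxPoints(r)
b=b[np.argsort(b[:,1])]; lo=b[:2]; hi=b[2:]
yv=(hi.mean(0)-lo.mean(0)); yv/=np.linalg.norm(yv); xv=np.array([yv[1],-yv[0]]); cen=np.mean(b,0)
O=cen+16*xv-67.5*yv; yaw=np.degrees(np.arctan2(xv[1],xv[0])); print('origin',O,'yaw',yaw)
Q=(X[...,:2]*1000-O); cx=Q@xv; cy=Q@yv; z=X[...,2]*1000
np.savez('clamp.npz',O=O,yaw=yaw)
on=(d>0)&(abs(cx)<25)&(cy>50)&(cy<200)&(z>20)
for lo_ in range(50,200,4):
  k=on&(cy>=lo_)&(cy<lo_+4)
  if k.sum()>5: print(lo_,k.sum(),'x',cx[k].min().round(),cx[k].max().round(),'z',np.percentile(z[k],[10,90]).round())
k=(d>0)&(z>88)&(cx<-50)&(cx>-110)&(abs(cy)<45); print('handle top',cx[k].mean(),cy[k].mean(),k.sum(),z[k].mean())
k=(d>0)&(z>45)&(abs(cx)<14)&(abs(cy)<14); print('hub',cx[k].mean(),cy[k].mean(),z[k].mean())
E
python3 fit.py w1
python3 - <<'E'
from h import *
p=load('w1')[0]
cv2.imwrite('pics/c1.png',cv2.resize(p[55:290,310:470],None,fx=2.5,fy=2.5,interpolation=cv2.INTER_CUBIC)[:,:,::-1])
E
```

```text
0.010128045025636356 ((565.428955078125, -46.83594512939453), (109.46194458007812, 212.68179321289062), 9.68817138671875)
origin [ 592.56006 -110.6807 ] yaw 9.688165
50 170 x -20.0 20.0 z [37. 39.]
54 155 x -20.0 20.0 z [22. 38.]
110 32 x -19.0 19.0 z [23. 37.]
114 147 x -22.0 21.0 z [26. 37.]
118 195 x -23.0 23.0 z [29. 37.]
122 209 x -23.0 23.0 z [35. 37.]
126 198 x -22.0 22.0 z [29. 37.]
130 217 x -22.0 22.0 z [29. 35.]
134 208 x -22.0 22.0 z [29. 35.]
138 137 x -22.0 21.0 z [29. 33.]
handle top -79.17723906946837 32.54208841754838 14946 337.2047725341159
hub -0.48400856899669703 -12.19610457611927 48.99491750916575
```

View pics/c1.png

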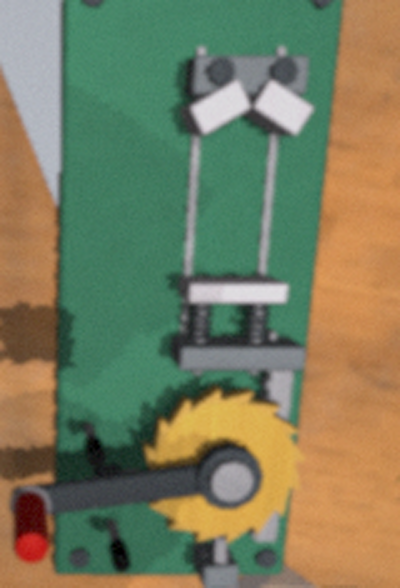

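The crop shows the V cheeks' inner edges meeting at about crop (252,95), the pad face at crop row 282, two rubber pins at (95,450) and (120,555), and the lever between them. The lever splits the bed mask, so I'll anchor the bed at the V-end corners.

```bash
sed -i "s/abs(cy)<45)/abs(cy)<45)\&(z<110)/; s/O=cen+16\*xv-67.5\*yv/O=cen+16*xv+(max(r[1])\/2-200)*yv/" fit.py
cat >> fit.py <<'E'
k=(d>0)&(z>44)&(z<53)&(np.hypot(cx,cy)<25)
print('hub circ',cv2.minEnclosingCircle(np.stack([cx[k],cy[k]],1).astype(np.float32)))
k=(d>0)&(z>44)&(z<53)&(cx<-15)&(cx>-75)&(abs(cy)<45)
A=np.polyfit(cx[k],cy[k],1); print('arm fit',A)
k=(d>0)&(z>30)&(z<45)&(abs(cx)<25)&(cy>130)
# top-down V map, 2px/mm
M=np.zeros((120,120),np.uint8)
M[np.clip(((200-cy[k])*1.5).astype(int),0,119),np.clip(((cx[k]+30)*2).astype(int),0,119)]=255
cv2.imwrite('vmap.png',M)
for lo_ in np.arange(130,175,2):
  kk=k&(cy>=lo_)&(cy<lo_+2)
  if kk.any(): print(lo_,sorted(set(cx[kk].round().astype(int))))
kk=(d>0)&(abs(cx)<18)&(cy>60)&(cy<100)&(z>30); print('pad y',np.percentile(cy[kk],[1,50,99]))
E
python3 fit.py w1
```

```text
0.010128045025636356 ((565.428955078125, -46.83594512939453), (109.46194458007812, 212.68179321289062), 9.68817138671875)
origin [ 596.9622  -136.46674] yaw 9.688165
50 239 x -25.0 25.0 z [ 37. 316.]
54 2300 x -25.0 25.0 z [ 39. 342.]
58 1620 x -25.0 20.0 z [320. 343.]
62 59 x -17.0 17.0 z [25. 29.]
66 54 x -17.0 17.0 z [24. 30.]
70 46 x -16.0 16.0 z [24. 30.]
74 167 x -20.0 20.0 z [37. 39.]
78 241 x -20.0 20.0 z [22. 39.]
138 80 x -20.0 20.0 z [23. 37.]
142 188 x -23.0 22.0 z [29. 37.]
146 204 x -23.0 23.0 z [35. 37.]
150 200 x -22.0 22.0 z [29. 37.]
154 204 x -22.0 22.0 z [29. 36.]
158 227 x -22.0 22.0 z [29. 35.]
162 195 x -22.0 22.0 z [29. 34.]
166 45 x -21.0 21.0 z [29. 31.]
handle top -84.0008372531498 -8.647223276353047 168 93.06361793377114
hub -0.9186916710363934 2.3949180193567505 50.97714546015964
hub circ ((-5.895678997039795, 0.4847811758518219), 19.534687042236328)
arm fit [0.11110558 0.99907483]
138 [np.int64(-19), np.int64(-18), np.int64(-17), np.int64(-16), np.int64(-15), np.int64(14), np.int64(15), np.int64(16), np.int64(17), np.int64(18), np.int64(19)]
140 [np.int6
[... 6378 characters left out ...]
.int64(-12), np.int64(-11), np.int64(-10), np.int64(-9), np.int64(-8), np.int64(-5), np.int64(-4), np.int64(-1), np.int64(1), np.int64(2), np.int64(3), np.int64(4), np.int64(5), np.int64(6), np.int64(7), np.int64(8), np.int64(9), np.int64(10), np.int64(11), np.int64(12), np.int64(13), np.int64(14), np.int64(15), np.int64(16), np.int64(17), np.int64(18), np.int64(19), np.int64(20), np.int64(21)]
166 [np.int64(-20), np.int64(-18), np.int64(-17), np.int64(-15), np.int64(-13), np.int64(-11), np.int64(-10), np.int64(-9), np.int64(-6), np.int64(-5), np.int64(-1), np.int64(1), np.int64(2), np.int64(4), np.int64(5), np.int64(6), np.int64(13), np.int64(15)]
pad y [61.82176223 78.44010422 81.77849259]
```

```bash
python3 -c "
from h import *
print(env.get_state()['tcp_pos'],rel((.5945,.2885,.10),99.6),rel((.5945,.2885,.004),99.6))"
```

```text
[ 0.50493238 -0.10070183  0.25673937] (array([ 0.2 , -0.19,  0.87]), array([36.59, 15.82, 15.85])) (array([ 0.2 , -0.19,  0.87]), array([36.56, 15.79, 25.45]))
```

Request:
carry_out:
  steps:
    - [[0,0,0.8],[5,2.2,1.5],0]
    - [[0,0,0.8],[10,4.4,3.5],0]
    - [[0,0,0.8],[15.3,6.6,5.5],0]
    - [[0,0,0.8],[20.5,8.9,8],0]
    - [[0,0,0.8],[26,11.2,11],0]
    - [[0,0,0.8],[31.5,13.6,14],0]
    - [[0,0,0.8],[36.6,15.8,15.8],0]
    - [[0,0,0.8],[36.6,15.8,15.8],0]

```text
clock: 2.15
tcp_pos: [0.5951, 0.2813, 0.0952]
orientation: [-0.001, 0.65, 0.76, -0.002]
wrist_force: [0.9, -0.5, -0.6]
finger_gap: 0.0857
grip_force: 0.0
```

Run:
```python
from h import *
shot('wrist','w2'); print(rel((.5945,.2885,.003),99.6), env.get_state()['tcp_pos'])
p,X,d=cloud('w2'); z=X[...,2]; hsv=cv2.cvtColor(p,cv2.COLOR_RGB2HSV)
m=(d>0)&(z>.018)&(z<.03)&(np.hypot(X[...,0]-.5945,X[...,1]-.2885)<.035)
Y=X[m]; print(m.sum(),np.median(Y[:,2]),cv2.minEnclosingCircle((Y[:,:2]*1000).astype(np.float32)))
```

```text
(array([-0.2 ,  0.03, -0.75]), array([0.85, 0.07, 9.32])) [0.59541471 0.28007359 0.09622182]
3635 0.022963576338378505 ((596.8621826171875, 288.7344055175781), 22.862546920776367)
```

Request:
carry_out:
  steps:
    - [[0,0,0],[0.85,0.15,3],0]
    - [[0,0,-0.7],[0.85,0.15,6.5],0]
    - [[0,0,-0.7],[0.85,0.15,9],0]
    - [[0,0,-0.7],[0.85,0.15,9.2],60]
    - [[0,0,-0.7],[0.85,0.15,9.2],255]
    - [[0,0,-0.7],[0.85,0.15,9.2],255]
    - [[0,0,-0.7],[0.85,0.15,9.2],255]
    - [[0,0,-0.7],[0.85,0.15,9.2],255]
  force: 35

```text
clock: 3.2
tcp_pos: [0.5983, 0.287, 0.0087]
orientation: [0.001, 0.647, 0.762, 0.001]
wrist_force: [-0.5, -2.1, 6.6]
finger_gap: 0.0437
grip_force: 36.3
```

```bash
python3 -c "
from h import *
print(env.get_state()['tcp_pos'],env.get_state()['finger_gap'],rel((.5776,-.0228,.015),99.6),rel((.5955,.2885,.10),99.6))"
```

```text
[0.5982655  0.28697155 0.00869553] 0.04365007402944083 (array([ 0.19,  0.02, -0.24]), array([-30.23,  -7.08,  -0.64])) (array([ 0.19,  0.02, -0.24]), array([ 0.19, -0.22, -9.13]))
```

Request:
carry_out:
  steps:
    - [[0,0,0],[0,0,-4],255]
    - [[0,0,0],[-3,-0.5,-9],255]
    - [[0,0,0],[-8.5,-2,-9],255]
    - [[0,0,0],[-14,-3.3,-9],255]
    - [[0,0,0],[-19.5,-4.6,-9],255]
    - [[0,0,0],[-25,-5.9,-8],255]
    - [[0,0,0],[-29,-6.8,-7],255]
    - [[0,0,-0.2],[-30.2,-7.1,-6],255]

```text
clock: 4.2
tcp_pos: [0.576, -0.0249, 0.0668]
orientation: [0.0, 0.647, 0.763, 0.0]
wrist_force: [-0.3, -0.4, -1.2]
finger_gap: 0.0438
grip_force: 36.0
```

Run:
```python
from h import *
s=env.get_state();shot('wrist','w3'); print(s['tcp_pos'],s['wrist_force'],s['finger_gap'],rel((.5776,-.0228,.019),99.6))
p,X,d=cloud('w3'); 
k=(X[...,2]>.03)&(d>.02)
cv2.imwrite('pics/w3.png',p[:,:,::-1])
```

```text
[ 0.57602015 -0.02487446  0.06680094] [-0.2753996  -0.40648322 -1.15751607] 0.04375937765943784 (array([-0.08,  0.01, -0.18]), array([0.17, 0.28, 4.63]))
```

View pics/w3.png

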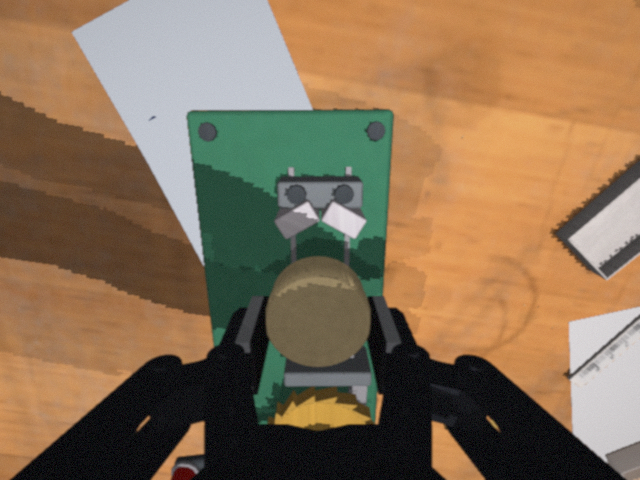

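The box is held at about (318,312), in line with the V at (320,215), and the pad sits just behind and below it. I'll check its clamp coordinates from the depth image.

Run:
```python
from h import *
p,X,d=cloud('w3'); c=np.load('clamp.npz'); O=np.array([596.96,-136.47]); a=np.radians(9.69)
xv=np.array([np.cos(a),np.sin(a)]); yv=np.array([-xv[1],xv[0]]); z=X[...,2]*1000
Q=X[...,:2]*1000-O; cx=Q@xv; cy=Q@yv
k=(d>0)&(cv2.inRange(cv2.cvtColor(p,cv2.COLOR_RGB2HSV),(18,40,30),(32,255,255))>0); k[:245]=0;k[375:]=0; k[:,:255]=0;k[:,375:]=0
zt=np.median(z[k]);print('box top z',zt); k&=abs(z-zt)<2; print(k.sum(),cv2.minEnclosingCircle(np.stack([cx[k],cy[k]],1).astype(np.float32)))
k=(d>0)&(z>33)&(z<42)&(abs(cx)<30)&(cy>125)&(cy<175)
for y in range(136,152,2):
  q=k&(abs(cy-y)<1); 
  if q.any(): print(y,cx[q&(cx<0)].max(initial=-99).round(1),cx[q&(cx>0)].min(initial=99).round(1),cx[q].min().round(1),cx[q].max().round(1))
```

```text
box top z 80.89204945422189
7530 ((-1.1257954835891724, 116.68391418457031), 22.953922271728516)
138 -16.8 16.4 -17.8 18.5
140 -13.2 13.7 -19.4 19.3
142 -9.1 9.6 -20.3 20.9
144 -5.4 5.9 -21.2 21.4
146 -2.8 3.4 -22.4 23.3
148 -0.7 0.8 -23.1 23.3
150 -0.7 0.8 -21.6 22.5
```

Request:
carry_out:
  steps:
    - [[0,0,0],[0,0.13,2],255]
    - [[0,0,0],[0,0.13,3.8],255]
    - [[0,0,0],[0,0.13,4.5],255]
    - [[0,0,0],[0,0.13,4.75],255]
    - [[0,0,0],[0,0.13,4.75],255]
    - [[0,0,0],[0,0.13,4.75],0]
    - [[0,0,0],[0,0.13,4.7],0]
    - [[0,0,0],[0,0.13,4.7],0]

```text
clock: 5.25
tcp_pos: [0.5776, -0.0225, 0.0201]
orientation: [0.0, 0.646, 0.764, 0.0]
wrist_force: [0.3, -1.0, -0.1]
finger_gap: 0.0851
grip_force: 0.0
```

Run:
```python
from h import *
s=env.get_state(); print(s['tcp_pos'],rel((.5776,-.0228,.12),99.6))
```

```text
[ 0.57759711 -0.02246079  0.0201144 ] (array([ 0.04,  0.02, -0.03]), array([-0.04,  0.  , -9.99]))
```

Run:
```python
from h import *
print(rel((.5152,-.1595,.125),24))
```

```text
(array([ 5.000e-02, -1.000e-02,  7.557e+01]), array([-12.48,  -8.42, -10.49]))
```

Request:
carry_out:
  steps:
    - [[0,0,0],[0,0,-4],0]
    - [[0,0,5],[0,0,-8],0]
    - [[0,0,15],[-2,-1,-10],60]
    - [[0,0,25],[-5,-3,-10.5],183]
    - [[0,0,35],[-8,-5,-10.5],183]
    - [[0,0,45],[-11,-7,-10.5],183]
    - [[0,0,55],[-12.3,-8.4,-10.5],183]
    - [[0,0,65],[-12.3,-8.4,-10.5],183]

```text
clock: 6.25
tcp_pos: [0.514, -0.159, 0.1249]
orientation: [0.0, 0.956, 0.293, -0.0]
wrist_force: [0.4, 0.4, -0.5]
finger_gap: 0.0237
grip_force: 0.0
```

Run:
```python
from h import *
s=env.get_state(); print(s['tcp_pos'],s['finger_gap'],s['wrist_force'],rel((.5152,-.1595,.065),24)); shot('wrist','w4')
p,X,d=cloud('w4'); k=(d>0)&(cv2.inRange(cv2.cvtColor(p,cv2.COLOR_RGB2HSV),(0,150,40),(8,255,255))>0)&(abs(X[...,0]-.515)<.03)&(abs(X[...,1]+.16)<.03)
Y=X[k];print(k.sum(),Y.max(0),Y.min(0)); Y=Y[Y[:,2]>.09]; print('top',Y.mean(0),len(Y))
```

```text
[ 0.5140249  -0.1589723   0.12488225] 0.023723615348408538 [ 0.38670478  0.40943551 -0.49047897] (array([1.00e-02, 1.00e-02, 1.01e+01]), array([0.07, 0.11, 5.99]))
784 [ 0.52328861 -0.13141188  0.20939896] [ 0.49805494 -0.18489961 -0.00233163]
top [ 0.51700857 -0.15953605  0.0936562 ] 396
```

View pics/w4.png

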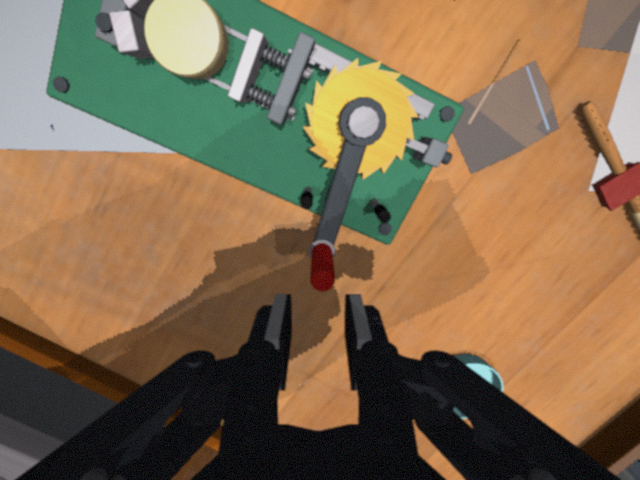

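The box stands between the V and the pad, with a gap of about 10 mm to the pad (pad at (247,65), box at (185,35)). The fork is lined up over the handle at (322,265), and the two pins are at (307,198) and (382,213).

Request:
carry_out:
  steps:
    - [[0,0,10],[0.1,0.1,1],183]
    - [[0,0,10],[0.15,0.1,2.5],183]
    - [[0,0,10],[0.15,0.1,4],183]
    - [[0,0,10],[0.15,0.1,5.5],183]
    - [[0,0,10],[0.15,0.1,6],183]
    - [[0,0,10],[0.15,0.1,6],183]
    - [[0,0,10],[0.15,0.1,6],183]
    - [[0,0,10],[0.15,0.1,6],183]

```text
clock: 7.3
tcp_pos: [0.5172, -0.1578, 0.0653]
orientation: [0.0, 0.977, 0.213, 0.0]
wrist_force: [0.0, -0.6, -0.8]
finger_gap: 0.024
grip_force: 0.0
```

```bash
cat > sw.py <<'E'
from h import *
a=np.radians(9.6); O=np.array([.597,-.1355]); xv=np.array([np.cos(a),np.sin(a)]); yv=np.array([-xv[1],xv[0]])
def fork(phi): return O-.085*(np.cos(phi)*xv+np.sin(phi)*yv)
s=env.get_state()
if __name__=='__main__':
    q=s['tcp_pos'][:2]-O; print('phi now',np.arctan2(-q@yv,-q@xv),'r',np.hypot(*q),s['tcp_pos'],s['wrist_force'])
    for phi in (-.12,-.1,-.08,-.06,-.03,0,.1,.2,.3,.4,.45,.5,.53,.56,.59,.62,.65): print(phi,rel((*fork(phi),.065),24)[1][:2])
E
python3 sw.py
```

```text
phi now 0.10491656483333514 r 0.08288378216594255 [ 0.51717383 -0.1578048   0.06531904] [ 0.02343122 -0.60631473 -0.77751799]
-0.12 [ 0.3  -1.87]
-0.1 [ 0.24 -1.71]
-0.08 [ 0.18 -1.55]
-0.06 [ 0.12 -1.39]
-0.03 [ 0.05 -1.15]
0 [-0.02 -0.91]
0.1 [-0.2  -0.07]
0.2 [-0.3   0.77]
0.3 [-0.31  1.62]
0.4 [-0.23  2.47]
0.45 [-0.16  2.89]
0.5 [-0.07  3.3 ]
0.53 [-0.01  3.55]
0.56 [0.06 3.79]
0.59 [0.14 4.03]
0.62 [0.23 4.27]
0.65 [0.32 4.51]
```

Request:
carry_out:
  steps:
    - [[0,0,0],[-0.1,-0.2,0],183]
    - [[0,0,0],[-0.05,-0.5,0],183]
    - [[0,0,0],[0,-0.8,0],183]
    - [[0,0,0],[0,-1,0],183]
    - [[0,0,0],[0.05,-1.1,0],183]
    - [[0,0,0],[0.05,-1.2,0],183]
    - [[0,0,0],[0.1,-1.3,0],183]
    - [[0,0,0],[0.1,-1.3,0],183]

```text
clock: 8.3
tcp_pos: [0.5121, -0.1452, 0.0647]
orientation: [-0.0, 0.977, 0.213, -0.0]
wrist_force: [-0.4, -0.1, -0.2]
finger_gap: 0.0244
grip_force: 0.2
```

```bash
python3 sw.py
```

```text
phi now -0.05337284686985145 r 0.08540686603882633 [ 0.51214925 -0.14523048  0.06466549] [-0.40415614 -0.13875443 -0.21433215]
-0.12 [ 0.23 -0.52]
-0.1 [ 0.17 -0.36]
-0.08 [ 0.11 -0.2 ]
-0.06 [ 0.06 -0.04]
-0.03 [-0.02  0.2 ]
0 [-0.09  0.45]
0.1 [-0.27  1.28]
0.2 [-0.36  2.12]
0.3 [-0.37  2.97]
0.4 [-0.3   3.82]
0.45 [-0.23  4.24]
0.5 [-0.14  4.65]
0.53 [-0.07  4.9 ]
0.56 [-0.    5.14]
0.59 [0.08 5.39]
0.62 [0.16 5.63]
0.65 [0.25 5.86]
```

Request:
carry_out:
  steps:
    - [[0,0,0],[0,-0.05,0],183]
    - [[0,0,0],[0,-0.1,0],183]
    - [[0,0,0],[0.05,-0.15,0],183]
    - [[0,0,0],[0.05,-0.2,0],183]
    - [[0,0,0],[0.05,-0.2,0],183]
    - [[0,0,0],[0.05,-0.2,0],183]
    - [[0,0,0],[0.05,-0.2,0],183]
    - [[0,0,0],[0.05,-0.2,0],183]

```text
clock: 9.3
tcp_pos: [0.5118, -0.1436, 0.0647]
orientation: [0.0, 0.977, 0.213, -0.0]
wrist_force: [0.8, -4.1, -0.9]
finger_gap: 0.0243
grip_force: 2.1
```

```bash
python3 sw.py|head -1; python3 -c "
from h import *
shot('wrist','w5')
cv2.imwrite('pics/w5.png',load('w5')[0][:300,50:550,::-1])"
```

```text
phi now -0.07259517591194861 r 0.08556169546554936 [ 0.51182376 -0.14361243  0.06471244] [ 0.77805711 -4.09744342 -0.94911726]
```

View pics/w5.png

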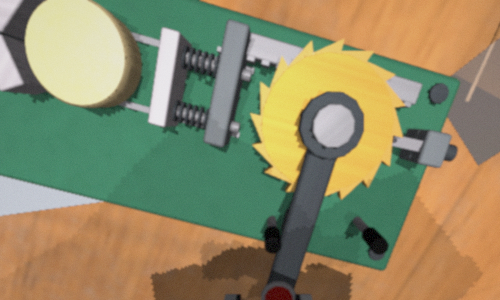

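The lever now rests against the rear pin at (272,237) with about 4 N. The pad at (170,80) is still clear of the box. Now the first forward swing, stopping short of the forward stop.

Request:
carry_out:
  steps:
    - [[0,0,0],[-0.1,0.7,0],183]
    - [[0,0,0],[-0.3,1.4,0],183]
    - [[0,0,0],[-0.4,2.1,0],183]
    - [[0,0,0],[-0.43,2.8,0],183]
    - [[0,0,0],[-0.4,3.5,0],183]
    - [[0,0,0],[-0.35,4.1,0],183]
    - [[0,0,0],[-0.27,4.5,0],183]
    - [[0,0,0],[-0.18,4.8,0],183]

```text
clock: 10.35
tcp_pos: [0.5309, -0.1882, 0.0648]
orientation: [0.0, 0.977, 0.213, 0.0]
wrist_force: [-1.2, 1.3, -0.1]
finger_gap: 0.0239
grip_force: 0.5
```

```bash
python3 sw.py
```

```text
phi now 0.5054388492882527 r 0.08456778934658525 [ 0.53087128 -0.1882134   0.06480601] [-1.24569137  1.30034404 -0.14209123]
-0.12 [ 0.32 -5.21]
-0.1 [ 0.25 -5.05]
-0.08 [ 0.2  -4.89]
-0.06 [ 0.14 -4.73]
-0.03 [ 0.06 -4.49]
0 [-0.01 -4.24]
0.1 [-0.18 -3.41]
0.2 [-0.28 -2.56]
0.3 [-0.29 -1.72]
0.4 [-0.21 -0.87]
0.45 [-0.14 -0.45]
0.5 [-0.05 -0.03]
0.53 [0.01 0.21]
0.56 [0.08 0.46]
0.59 [0.16 0.7 ]
0.62 [0.25 0.94]
0.65 [0.34 1.18]
```

Request:
carry_out:
  steps:
    - [[0,0,0],[0.02,0.1,0],183]
    - [[0,0,0],[0.04,0.2,0],183]
    - [[0,0,0],[0.06,0.3,0],183]
    - [[0,0,0],[0.08,0.38,0],183]
    - [[0,0,0],[0.1,0.45,0],183]
    - [[0,0,0],[0.1,0.5,0],183]
    - [[0,0,0],[0.1,0.5,0],183]
    - [[0,0,0],[0.1,0.5,0],183]

```text
clock: 11.35
tcp_pos: [0.5333, -0.1918, 0.0649]
orientation: [0.0, 0.977, 0.213, 0.0]
wrist_force: [-0.9, 2.4, 2.3]
finger_gap: 0.0241
grip_force: 1.2
```

```bash
python3 sw.py
```

```text
phi now 0.5562909808715834 r 0.08497750009349662 [ 0.53332921 -0.19177794  0.06485436] [-0.88023824  2.44942647  2.26899993]
-0.12 [ 0.24 -5.63]
-0.1 [ 0.18 -5.48]
-0.08 [ 0.12 -5.32]
-0.06 [ 0.07 -5.15]
-0.03 [-0.01 -4.91]
0 [-0.08 -4.67]
0.1 [-0.26 -3.84]
0.2 [-0.35 -2.99]
0.3 [-0.36 -2.14]
0.4 [-0.29 -1.3 ]
0.45 [-0.22 -0.88]
0.5 [-0.13 -0.46]
0.53 [-0.06 -0.21]
0.56 [0.01 0.03]
0.59 [0.09 0.27]
0.62 [0.17 0.51]
0.65 [0.26 0.75]
```

Request:
carry_out:
  steps:
    - [[0,0,0],[0.02,0.05,0],183]
    - [[0,0,0],[0.03,0.1,0],183]
    - [[0,0,0],[0.04,0.15,0],183]
    - [[0,0,0],[0.06,0.2,0],183]
    - [[0,0,0],[0.06,0.2,0],183]
    - [[0,0,0],[0.06,0.2,0],183]
    - [[0,0,0],[0.06,0.2,0],183]
    - [[0,0,0],[0.06,0.2,0],183]

```text
clock: 12.35
tcp_pos: [0.5335, -0.1922, 0.0646]
orientation: [-0.001, 0.977, 0.213, -0.001]
wrist_force: [-3.4, 5.9, 4.5]
finger_gap: 0.024
grip_force: 3.5
```

```bash
python3 sw.py|head -1
```

```text
phi now 0.5613947219605099 r 0.08508258574493213 [ 0.53353889 -0.19217216  0.06460277] [-3.40734201  5.86604565  4.52574873]
```

Request:
carry_out:
  steps:
    - [[0,0,0],[-0.25,-1,0],183]
    - [[0,0,0],[-0.38,-2,0],183]
    - [[0,0,0],[-0.4,-3,0],183]
    - [[0,0,0],[-0.28,-4,0],183]
    - [[0,0,0],[-0.1,-4.8,0],183]
    - [[0,0,0],[0,-5.3,0],183]
    - [[0,0,0],[0.02,-5.5,0],183]
    - [[0,0,0],[0.02,-5.55,0],183]

```text
clock: 13.35
tcp_pos: [0.5122, -0.1434, 0.0648]
orientation: [0.001, 0.977, 0.213, 0.0]
wrist_force: [0.7, -4.7, -1.7]
finger_gap: 0.0242
grip_force: 2.2
```

```bash
python3 sw.py|head -1
cat > jaw.py <<'E'
from h import *
import sys
from sw import O,xv,yv
f=sys.argv[1]; shot('wrist',f); s=env.get_state()
p,X,d=cloud(f); z=X[...,2]*1000; Q=(X[...,:2]-O)*1000; cx=Q@xv; cy=Q@yv
k=(d>0)&(abs(cx)<14)&(abs(z-38)<2.5)&(cy>60)&(cy<110); v=cy[k]
k2=(d>0)&(abs(cx)<14)&(z>41)&(z<60)&(cy>25)&(cy<110)
hist=np.histogram(v,bins=np.arange(60,111,1)); 
print('pad/z38 y 2..98%',np.percentile(v,[2,50,98]).round(1),k.sum(),'carriage?',np.percentile(cy[k2],[2,50,98]).round(1) if k2.any() else None)
b=(d>0)&(cv2.inRange(cv2.cvtColor(p,cv2.COLOR_RGB2HSV),(18,40,60),(34,200,255))>0)&(abs(z-33)<2.5)&(cy>85)&(cy<150)&(abs(cx)<30)
print('box',cv2.minEnclosingCircle(np.stack([cx[b],cy[b]],1).astype(np.float32)),b.sum())
E
python3 - <<'E'
import subprocess
E
python3 jaw.py w6; sed 's/shot(.wrist.,f);//' jaw.py > jawold.py; python3 jawold.py w5
```

```text
phi now -0.07436529379407134 r 0.08520903387766722 [ 0.51216066 -0.14342883  0.06476663] [ 0.65295132 -4.67282708 -1.73098919]
pad/z38 y 2..98% [60.3 82.8 87.7] 1616 carriage? None
box ((0.5570666790008545, 117.42431640625), 22.942447662353516) 7958
pad/z38 y 2..98% [72.9 76.6 80.6] 1296 carriage? None
box ((0.20403370261192322, 117.20299530029297), 23.11475944519043) 7949
```

The pad face moved from 80.6 to about 87.7, so one notch is roughly 7 mm. The box's rear edge is at about 94.8, so the next notch should just about touch it.

Request:
carry_out:
  steps:
    - [[0,0,0],[-0.1,0.75,0],183]
    - [[0,0,0],[-0.3,1.45,0],183]
    - [[0,0,0],[-0.4,2.15,0],183]
    - [[0,0,0],[-0.43,2.85,0],183]
    - [[0,0,0],[-0.4,3.5,0],183]
    - [[0,0,0],[-0.35,4.1,0],183]
    - [[0,0,0],[-0.25,4.6,0],183]
    - [[0,0,0],[-0.15,5.0,0],183]

```text
clock: 14.4
tcp_pos: [0.5319, -0.1896, 0.0648]
orientation: [0.0, 0.977, 0.213, 0.0]
wrist_force: [-1.2, 1.3, -0.0]
finger_gap: 0.0243
grip_force: 1.1
```

Request:
carry_out:
  steps:
    - [[0,0,0],[0.05,0.25,0],183]
    - [[0,0,0],[0.08,0.4,0],183]
    - [[0,0,0],[0.1,0.5,0],183]
    - [[0,0,0],[0.12,0.6,0],183]
    - [[0,0,0],[0.14,0.65,0],183]
    - [[0,0,0],[0.15,0.7,0],183]
    - [[0,0,0],[0.15,0.7,0],183]
    - [[0,0,0],[0.15,0.7,0],183]

```text
clock: 15.4
tcp_pos: [0.5337, -0.1923, 0.0647]
orientation: [-0.002, 0.977, 0.213, -0.001]
wrist_force: [-5.2, 8.5, 5.5]
finger_gap: 0.0241
grip_force: 4.7
```

```bash
python3 sw.py|head -1
```

```text
phi now 0.5640189009131588 r 0.08506757234252921 [ 0.53369899 -0.19232847  0.0646571 ] [-5.18310114  8.4968831   5.49931462]
```

Request:
carry_out:
  steps:
    - [[0,0,0],[-0.25,-1.1,0],183]
    - [[0,0,0],[-0.38,-2.1,0],183]
    - [[0,0,0],[-0.4,-3.1,0],183]
    - [[0,0,0],[-0.28,-4.1,0],183]
    - [[0,0,0],[-0.1,-4.9,0],183]
    - [[0,0,0],[0,-5.45,0],183]
    - [[0,0,0],[0,-5.65,0],183]
    - [[0,0,0],[0,-5.7,0],183]

```text
clock: 16.4
tcp_pos: [0.5123, -0.1434, 0.0648]
orientation: [0.001, 0.977, 0.213, 0.0]
wrist_force: [1.5, -4.2, -2.0]
finger_gap: 0.024
grip_force: 2.2
```

```bash
python3 sw.py|head -1; python3 jaw.py w7; cp pics/w7.png pics/w7v.png; python3 -c "
import cv2;cv2.imwrite('pics/w7v.png',cv2.imread('pics/w7.png')[:300,50:550])"
```

```text
phi now -0.07493046949191078 r 0.08504765031704563 [ 0.51231689 -0.14336595  0.06476242] [ 1.53468999 -4.23075971 -1.96189771]
pad/z38 y 2..98% [60.3 68.9 94.7] 2740 carriage? None
box ((0.762231707572937, 118.00519561767578), 22.83940887451172) 7833
```

View pics/w7v.png

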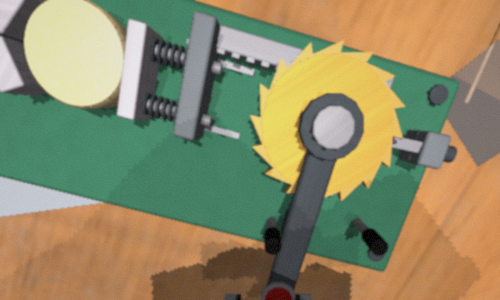

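After the second notch the pad touches the box (pad at (138,70), box at (75,50)) and the box has about 4 mm left to its seat. The third swing follows.

Request:
carry_out:
  steps:
    - [[0,0,0],[-0.1,0.75,0],183]
    - [[0,0,0],[-0.3,1.45,0],183]
    - [[0,0,0],[-0.4,2.15,0],183]
    - [[0,0,0],[-0.43,2.85,0],183]
    - [[0,0,0],[-0.4,3.5,0],183]
    - [[0,0,0],[-0.35,4.1,0],183]
    - [[0,0,0],[-0.25,4.6,0],183]
    - [[0,0,0],[-0.15,5.0,0],183]

```text
clock: 17.45
tcp_pos: [0.5312, -0.1892, 0.0646]
orientation: [-0.0, 0.977, 0.213, -0.0]
wrist_force: [-3.4, 1.6, -0.6]
finger_gap: 0.0241
grip_force: 1.5
```

```bash
python3 sw.py|head -1; python3 jaw.py w8
```

```text
phi now 0.5167948826384475 r 0.0848672654992013 [ 0.5312421  -0.18915027  0.06456434] [-3.35745411  1.64311336 -0.58648588]
pad/z38 y 2..98% [65.7 74.4 97.6] 3122 carriage? None
box ((0.10706901550292969, 117.99893188476562), 22.32599639892578) 4700
```

Request:
carry_out:
  steps:
    - [[0,0,0],[0.05,0.2,0],183]
    - [[0,0,0],[0.07,0.35,0],183]
    - [[0,0,0],[0.1,0.5,0],183]
    - [[0,0,0],[0.12,0.6,0],183]
    - [[0,0,0],[0.14,0.65,0],183]
    - [[0,0,0],[0.15,0.7,0],183]
    - [[0,0,0],[0.15,0.75,0],183]
    - [[0,0,0],[0.15,0.75,0],183]

```text
clock: 18.5
tcp_pos: [0.5336, -0.1924, 0.0645]
orientation: [-0.003, 0.977, 0.213, -0.001]
wrist_force: [-7.3, 9.3, 4.5]
finger_gap: 0.0243
grip_force: 5.7
```

```bash
python3 sw.py|head -1
```

```text
phi now 0.5640410733984675 r 0.08519131709910967 [ 0.53360817 -0.19241254  0.06447809] [-7.29375533  9.33032225  4.54345894]
```

Full swing reached (φ is the same 0.564). Swinging back.

Request:
carry_out:
  steps:
    - [[0,0,0],[-0.25,-1.15,0],183]
    - [[0,0,0],[-0.38,-2.15,0],183]
    - [[0,0,0],[-0.4,-3.15,0],183]
    - [[0,0,0],[-0.28,-4.15,0],183]
    - [[0,0,0],[-0.1,-4.95,0],183]
    - [[0,0,0],[0,-5.5,0],183]
    - [[0,0,0],[0,-5.7,0],183]
    - [[0,0,0],[0,-5.75,0],183]

```text
clock: 19.5
tcp_pos: [0.5123, -0.1434, 0.0648]
orientation: [0.001, 0.977, 0.213, 0.0]
wrist_force: [1.8, -4.0, -2.4]
finger_gap: 0.0239
grip_force: 2.2
```

```bash
python3 sw.py|head -1; python3 jaw.py w9
python3 - <<'E'
from h import *
from sw import O,xv,yv
def prof(f):
  p,X,d=cloud(f); z=X[...,2]*1000; Q=(X[...,:2]-O)*1000; cx=Q@xv; cy=Q@yv
  for nm,a in(('pad',(35.5,40)),('carr',(38,48))):
    k=(d>0)&(abs(cx)<14)&(z>a[0])&(z<a[1])&(cy>40)&(cy<110); h,e=np.histogram(cy[k],bins=np.arange(50,110,1)); print(f,nm,[(int(e[i]),int(h[i])) for i in range(len(h)) if h[i]>40])
for f in('w5','w6','w7','w9'): prof(f)
cv2.imwrite('pics/w9v.png',np.hstack([cv2.imread('pics/w7.png')[:180,50:350],cv2.imread('pics/w9.png')[:180,50:350]]))
E
```

```text
phi now -0.07506117777979084 r 0.08504479150882792 [ 0.51231871 -0.14335462  0.0647836 ] [ 1.79771121 -4.00187797 -2.40057869]
pad/z38 y 2..98% [65.7 74.4 97.6] 2926 carriage? None
box ((0.7975780963897705, 120.87486267089844), 23.060148239135742) 7991
w5 pad [(50, 154), (51, 159), (52, 149), (53, 143), (54, 122), (72, 44), (73, 191), (74, 154), (75, 166), (76, 149), (77, 159), (78, 164), (79, 152), (80, 111)]
w5 carr [(50, 86), (51, 94), (52, 79), (53, 74), (73, 45), (75, 45), (76, 46), (78, 47)]
w6 pad [(52, 168), (53, 155), (54, 162), (55, 146), (56, 155), (57, 155), (58, 152), (59, 158), (60, 146), (61, 133), (80, 207), (81, 161), (82, 149), (83, 158), (84, 162), (85, 159), (86, 163), (87, 124)]
w6 carr [(52, 42), (53, 79), (54, 90), (55, 76), (56, 78), (57, 93), (58, 83), (59, 84), (60, 72), (61, 42), (81, 49), (86, 43)]
w7 pad [(59, 174), (60, 162), (61, 154), (62, 161), (63, 151), (64, 160), (65, 155), (66, 150), (67, 159), (68, 129), (87, 198), (88, 175), (89, 157), (90, 163), (91, 163), (92, 158), (93, 171), (94, 123)]
w7 carr [(60, 73), (61, 88), (62, 93), (63, 76), (64, 81), (65, 80), (66, 73), (67, 89), (68, 41), (88, 44), (91, 41), (93, 47)]
w9 pad [(65, 138), (66, 163), (67, 163), (68, 156), (69, 160), (70, 144), (71, 157), (72, 167), (73, 155), (74, 137), (75, 44), (90, 196), (91, 164), (92, 165), (93, 159), (94, 167), (95, 160), (96, 172), (97, 133)]
w9 carr [(66, 72), (67, 88), (68, 89), (69, 80), (70, 78), (71, 81), (72, 85), (73, 77), (74, 46), (93, 42), (96, 48)]
```

View pics/w9v.png

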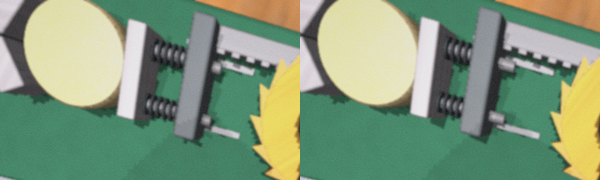

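Comparing before and after the third notch, the box moved about 3 mm into the V. The carriage advanced about 6.5 mm and the pad only 3 mm, so the springs are squeezed about 3.5 mm. The extra effort felt was borderline at around 2 N, so I'll do a short forward probe, which gains no notch, to measure the load.

Request:
carry_out:
  steps:
    - [[0,0,0],[-0.1,0.75,0],183]
    - [[0,0,0],[-0.2,1.2,0],183]
    - [[0,0,0],[-0.32,1.6,0],183]
    - [[0,0,0],[-0.38,1.9,0],183]
    - [[0,0,0],[-0.4,2.2,0],183]
    - [[0,0,0],[-0.42,2.5,0],183]
    - [[0,0,0],[-0.43,2.7,0],183]
    - [[0,0,0],[-0.43,2.8,0],183]

```text
clock: 20.55
tcp_pos: [0.5178, -0.1695, 0.0642]
orientation: [-0.001, 0.977, 0.213, -0.001]
wrist_force: [-4.8, 3.5, 1.5]
finger_gap: 0.0243
grip_force: 2.5
```

```bash
cat > edge.py <<'E'
from h import *
import sys
from sw import O,xv,yv
f=sys.argv[1]
if len(sys.argv)>2: shot('wrist',f); s=env.get_state(); q=s['tcp_pos'][:2]-O; ph=np.arctan2(-q@yv,-q@xv); th=ph-.061; t=np.sin(th)*xv-np.cos(th)*yv; print('phi',ph,'F',s['wrist_force'],'tang',-s['wrist_force'][:2]@t,s['clock'])
p,X,d=cloud(f); z=X[...,2]*1000; Q=(X[...,:2]-O)*1000; cx=Q@xv; cy=Q@yv
k=(d>0)&(abs(cx)<14)&(abs(z-38)<2.5)&(cy>45)&(cy<110); v=cy[k]
h,e=np.histogram(v,np.arange(45,110,1)); g=[i for i in range(len(h)) if h[i]<25 and 60<e[i]<92]; g0,g1=e[g[0]],e[g[-1]]+1
a,b=v[v<(g0+g1)/2],v[v>(g0+g1)/2]
print(f,'carr front',np.percentile(a,99).round(2),'pad rear',np.percentile(b,1).round(2),'pad front',np.percentile(b,98).round(2))
E
python3 edge.py w10 1; for i in w6 w7 w8 w9; do python3 edge.py $i; done
```

```text
phi 0.23902223490334287 F [-4.64269967  2.95689131  1.87731103] tang 4.354736054391704 20.6
w10 carr front 74.9 pad rear 75.11 pad front 97.91
w6 carr front 61.98 pad rear 79.87 pad front 87.78
w7 carr front 68.96 pad rear 86.97 pad front 94.88
w8 carr front 74.87 pad rear 75.1 pad front 97.92
w9 carr front 75.19 pad rear 90.02 pad front 97.81
```

```bash
sed -i "s/; g=\[i.*$//; s/^a,b=.*/a,b=v[v<(v.max()-12)],v[v>(v.max()-9)]/" edge.py; sed -i "s/'pad rear'.*/'carr med',np.median(a).round(2),'pad med',np.median(b).round(2), [(int(x),int(n)) for x,n in zip(e,h) if x>62 and x<92 and n>5])/" edge.py; for i in w6 w7 w8 w9 w10; do python3 edge.py $i; done
```

```text
w6 carr front 61.98 carr med 56.91 pad med 83.7 [(79, 28), (80, 207), (81, 161), (82, 149), (83, 158), (84, 162), (85, 159), (86, 163), (87, 124), (88, 10)]
w7 carr front 68.96 carr med 63.92 pad med 90.8 [(63, 151), (64, 160), (65, 156), (66, 151), (67, 159), (68, 129), (69, 13), (86, 18), (87, 198), (88, 175), (89, 157), (90, 163), (91, 163)]
w8 carr front 75.35 carr med 69.88 pad med 93.51 [(65, 164), (66, 201), (67, 176), (68, 159), (69, 158), (70, 153), (71, 169), (72, 153), (73, 160), (74, 142), (75, 51), (89, 73), (90, 218), (91, 178)]
w9 carr front 75.2 carr med 70.09 pad med 93.8 [(65, 138), (66, 164), (67, 163), (68, 156), (69, 160), (70, 144), (71, 157), (72, 167), (73, 155), (74, 137), (75, 44), (89, 10), (90, 196), (91, 164)]
w10 carr front 77.25 carr med 71.88 pad med 93.84 [(67, 172), (68, 199), (69, 166), (70, 154), (71, 175), (72, 171), (73, 160), (74, 166), (75, 152), (76, 150), (77, 41), (89, 35), (90, 215), (91, 170)]
```

The jaw follows the lever continuously: 2 mm more squeeze added only about 1 N at the handle. At a lever ratio of about 4, the springs are about 2 N/mm, so the box is now held with only about 6-8 N, which is marginal. A full fourth notch would give about 25 N. I'll probe a little further to check that slope before committing.

Request:
carry_out:
  steps:
    - [[0,0,0],[0,0.2,0],183]
    - [[0,0,0],[0.01,0.4,0],183]
    - [[0,0,0],[0.02,0.6,0],183]
    - [[0,0,0],[0.04,0.8,0],183]
    - [[0,0,0],[0.05,0.9,0],183]
    - [[0,0,0],[0.06,1.0,0],183]
    - [[0,0,0],[0.07,1.1,0],183]
    - [[0,0,0],[0.08,1.2,0],183]

```text
clock: 21.6
tcp_pos: [0.5227, -0.1796, 0.0638]
orientation: [-0.001, 0.977, 0.213, -0.002]
wrist_force: [-5.8, 3.4, 2.1]
finger_gap: 0.0238
grip_force: 2.7
```

```bash
python3 edge.py w11 1
```

```text
phi 0.37020469015837265 F [-5.49501812  2.65315373  0.57521324] tang 4.878957226218713 21.65
w11 carr front 96.78 carr med 78.04 pad med 108.97 [(69, 105), (70, 243), (71, 165), (72, 172), (73, 164), (74, 165), (75, 173), (76, 169), (77, 157), (78, 152), (79, 79), (89, 36), (90, 221), (91, 192)]
```

The slope stays gentle: about 3 N extra at 8 mm squeeze, which is roughly 15 N on the box. Completing this notch is safe and sits well inside the 2-6 N effort window.

Request:
carry_out:
  steps:
    - [[0,0,0],[0.05,0.35,0],183]
    - [[0,0,0],[0.12,0.7,0],183]
    - [[0,0,0],[0.2,1.0,0],183]
    - [[0,0,0],[0.25,1.25,0],183]
    - [[0,0,0],[0.3,1.45,0],183]
    - [[0,0,0],[0.32,1.6,0],183]
    - [[0,0,0],[0.34,1.7,0],183]
    - [[0,0,0],[0.35,1.8,0],183]

```text
clock: 22.65
tcp_pos: [0.532, -0.1929, 0.0633]
orientation: [-0.003, 0.977, 0.213, -0.003]
wrist_force: [-8.1, 7.9, 3.1]
finger_gap: 0.0239
grip_force: 5.9
```

```bash
python3 edge.py w12 1
```

```text
phi 0.5557413853630331 F [-8.22509191  8.60037309  4.11054024] tang 11.83994755788543 22.7
w12 carr front 83.02 carr med 77.19 pad med 93.77 [(72, 67), (73, 243), (74, 205), (75, 156), (76, 179), (77, 153), (78, 160), (79, 176), (80, 144), (81, 171), (82, 84), (83, 19), (89, 29), (90, 227), (91, 202)]
```

Request:
carry_out:
  steps:
    - [[0,0,0],[0.02,0.08,0],183]
    - [[0,0,0],[0.02,0.12,0],183]
    - [[0,0,0],[-0.2,-1,0],183]
    - [[0,0,0],[-0.36,-2.1,0],183]
    - [[0,0,0],[-0.38,-3.2,0],183]
    - [[0,0,0],[-0.26,-4.2,0],183]
    - [[0,0,0],[-0.08,-5,0],183]
    - [[0,0,0],[0,-5.4,0],183]

```text
clock: 23.7
tcp_pos: [0.5134, -0.1458, 0.0648]
orientation: [-0.0, 0.977, 0.213, 0.0]
wrist_force: [-0.2, -1.2, 0.9]
finger_gap: 0.0242
grip_force: 0.2
```

Request:
carry_out:
  steps:
    - [[0,0,0],[0,-0.1,0],183]
    - [[0,0,0],[0,-0.2,0],183]
    - [[0,0,0],[0,-0.3,0],183]
    - [[0,0,0],[0,-0.4,0],183]
    - [[0,0,0],[0,-0.4,0],183]
    - [[0,0,0],[0,-0.4,0],183]
    - [[0,0,0],[0,-0.4,0],183]
    - [[0,0,0],[0,-0.4,0],183]

```text
clock: 24.7
tcp_pos: [0.5122, -0.1434, 0.0648]
orientation: [0.001, 0.977, 0.213, 0.0]
wrist_force: [4.5, -3.2, -2.9]
finger_gap: 0.0244
grip_force: 2.5
```

```bash
python3 edge.py w13 1; python3 jawold.py w13
```

```text
phi -0.07472878041191514 F [ 4.73117354 -3.13156283 -2.62146557] tang -3.2805112225317425 24.75
w13 carr front 81.78 carr med 76.69 pad med 93.98 [(71, 16), (72, 203), (73, 174), (74, 157), (75, 163), (76, 150), (77, 164), (78, 154), (79, 164), (80, 147), (81, 115), (82, 7), (90, 179), (91, 180)]
pad/z38 y 2..98% [72.2 80.9 97.8] 2968 carriage? None
box ((0.7812364101409912, 120.82073211669922), 23.130760192871094) 7989
```

The fourth notch is held (springs squeezed about 10 mm, box seated and unmoved) and the lever is at its rear stop. I'll centre the fork, lift clear and check.

Request:
carry_out:
  steps:
    - [[0,0,0],[0,0.3,0],183]
    - [[0,0,0],[-0.05,0.55,0],183]
    - [[0,0,0],[-0.05,0.55,0],183]
    - [[0,0,0],[-0.05,0.55,-1.5],183]
    - [[0,0,0],[-0.05,0.55,-4],183]
    - [[0,0,0],[-0.05,0.55,-7],183]
    - [[0,0,0],[-0.05,0.55,-10],183]
    - [[0,0,0],[-0.05,0.55,-12],183]

```text
clock: 25.75
tcp_pos: [0.514, -0.1481, 0.1875]
orientation: [0.001, 0.977, 0.213, 0.001]
wrist_force: [-0.1, 0.0, -0.3]
finger_gap: 0.0242
grip_force: 0.0
```

```bash
python3 - <<'E'
from h import *
from sw import O,xv,yv
s=env.get_state(); print(s['tcp_pos'],s['wrist_force'],s['clock'])
shot('wrist','w14'); p,X,d=cloud('w14'); z=X[...,2]*1000; Q=(X[...,:2]-O)*1000; cx=Q@xv; cy=Q@yv
k=(d>0)&(z>90)&(z<97)&(cx<-70)&(cx>-100)&(abs(cy)<40); print('handle',cx[k].mean(),cy[k].mean(),k.sum())
k=(d>0)&(z>44)&(z<53)&(cx<-15)&(cx>-70)&(abs(cy)<15); print('arm',np.polyfit(cx[k],cy[k],1))
E
python3 jawold.py w14
```

```text
[ 0.51395826 -0.14812941  0.18749441] [-0.13311986  0.03343725 -0.25437201] 25.75
handle -83.8864941261843 1.2295578822313487 281
arm [-0.00661847  1.08834461]
pad/z38 y 2..98% [72.3 80.9 97.8] 937 carriage? None
box ((0.7516080141067505, 121.14934539794922), 22.79161262512207) 2112
```

View pics/w14.png

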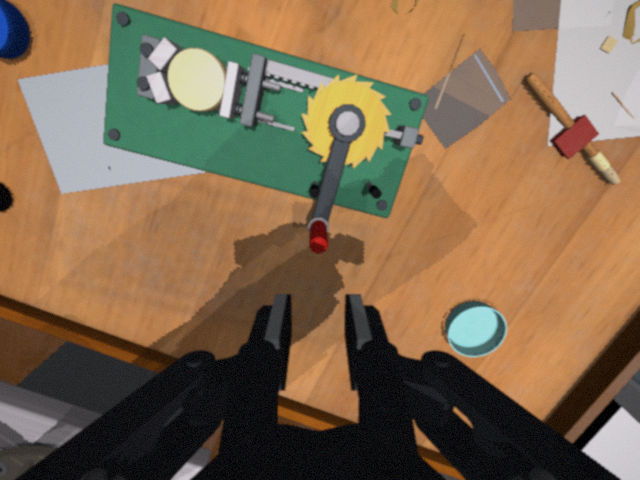

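The box sits in the V at (197,79) with the pad pressed on it. The lever is at the rear stop, touching the pin at (315,190), at an angle of about 0. The gripper is clear of everything, so I'm handing in.

```bash
python3 -c "
from h import *
print(env.hand_in())"
```

```text
the job is handed in; nothing more can be done
None
```

I handed the job in at about 26 s: the brass box stands seated in the V, clamped by four notches at an estimated 20–25 N, with the lever released at its rear stop and the arm clear; the third swing's extra effort was a borderline 2 N, so I took a fourth, and no verdict was returned.

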